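Raise a bearing block to its height gauge with a levelling wedge

ROBOT

A 6-joint arm with a two-finger parallel gripper is mounted at the origin on the work surface. World frame = base frame: x ahead of the robot, y to its left, z up, the work surface at z = 0. Lengths are in m, angles in rad, forces in N, time in s.
With the tool pointing down it reaches from about 0.225 to 0.875 m from the base axis. Payload 3.4 kg.
Tool frame: the origin (TCP) lies between the finger pads; the fingertips stand 25 mm ahead of it and the grasp point (between the pads) lies 6 mm ahead of it; z points along the fingers, y is the line along which they close (so a half turn about z gives the same grasp; the last joint's range is limited). The gripper opens to 85 mm and grips with 20 to 120 N. Pads are 22 mm wide; open, the fingers measure 114 mm over their backs; the gripper's body (76 mm by 85 mm) begins 54 mm behind the grasp point. The pads swing forward as they close: fully open they stand 13 mm farther back than shut.
Start: joints at [-0.121, 0.276, 1.505, -0, 1.361, -0.121], TCP at [0.575, -0, 0.256] pointing down, gripper open.
Joint ranges: [-2.89, 2.89], [-0.75, 2.08], [0.22, 2.7], [-1.18, 4.32], [0.11, 2.71], [-2.7, 2.7]. Speed limits (rad/s): [2.57, 2.57, 3.14, 3.14, 3.14, 3.14].

INTERFACE

Orientations are given as a rotation vector (axis times angle).
In Python, from workcell import readout, vision, sign_off, finder gives the robot as it stands.
- The arm moves only by the tool apply_moves, never from a script. Its argument "motion" is a list of rows, each an object with "dp": the shift along the tool's x, y, z in units of 3 cm (1.0 is 3 cm), a list of three; "turn": the turn, a rotation vector about the tool's x, y, z in units of 4 degrees (1.0 is 4 degrees), a list of three. A call has 1 to 12 rows; each row shifts and turns the commanded pose from where the row before left it, along the tool's axes as they then stand; what a row does not reach is not made up. A row lasts 1/10 s, in which the tool goes at most 50 mm and 8.59 degrees, less where a joint would pass 70% of its speed; a pose out of reach is approached as far as the arm can. A call with a number of a shift or a turn outside -1 to 1 is refused whole. A call with a gripper value outside its range is refused whole. "fingers" is the opening, from 0 (shut) to 1 (fully open), set as the call begins (left out, the last holds). The fingers move at their own pace and stop on an object; the grip force is fixed at half the most. Time passes only in rows, so rows that do not move let the fingers close. It gives the time, the measured TCP pose, the force, the opening and the grip force at its end, in the units of the state.
- readout.state(): the state, without advancing time (a new reading comes with each control period).
- vision.capture(name): name is "scene" or "side" or "wrist"; returns the picture (420x560x3 uint8, blue, green, red); there is no depth.
- vision.camera_params(name): a dict with "vfov" (degrees; the focal length in pixels is half the picture's height over the tangent of half this angle, whatever the lens; pixels are square), "cx", "cy" (the principal point, pixels), "position" and "rotation" of the camera in the world; the wrist camera has in their place "mount" (4x4, takes a point from camera to tool coordinates, whose origin is the TCP and whose axes are the flange's). Camera axes: x right, y down, z forward; pixel columns grow to the right and rows downward; lengths in m; the calibration is good to about 2 mm. A picture is of the moment at which its call begins: read the wrist's pose just before it. camera_params takes no time and is no camera call.
- sign_off(): hands the job in; it is judged then, once.
Trained networks look in the newest picture that a camera, given by its name, has taken for a name from the list of things; names that differ only in an ending like _2 or _b are one class to them, and where a whole thing is asked for, a point or a joint stands for the part that bears it (a point fixed in the world has none). Each returns a list of dicts, best first, with "confidence" (0 to 1); they miss things now and then, are a little off and sometimes report something else, mostly with a low value. They report only what shows in the picture. A call takes as long as a camera call. They do not tell look-alikes from the thing itself.
- finder.spot_in(camera, thing): "location" ([x, y, z] in m, in world coordinates, good to about 4 mm: the middle of the surface that is visible of it).
- finder.spot_point(camera, thing): "location" ([x, y, z] in m, in world coordinates, good to about 4 mm: a listed point, or the origin of a listed thing).
The state is a dict: "clock": time; "qpos": joint angles; "joint_vel": joint speeds; "tau": joint torques, N m; "tcp_pos": TCP position; "tool_rot": TCP orientation; "force": force on the tool from outside, world axes, zero at the start; "torque": the same for the moment, N m; "gripper_width": opening from 0.0 (shut) to 1.0 (fully open); "grasp_force": force on a finger pad.
Only numpy, scipy, OpenCV 4.12 (cv2) and the standard library are available. Lean on these libraries where they do the work, as an engineer would, in place of code of your own. Each camera call takes 0.05 s, during which the arm holds its last target. There are 200 camera calls.

TASK

Pick up the orange levelling wedge by its black grip, slide it tip first on the bench under the steel lifting bar of the green bearing block, and push it in until the block has risen and its brass button rests lightly but surely against the stop screw of the height gauge. Raise the block with the wedge alone, push slowly and feel for the stop so that the gauge is not forced, then let go and leave the wedge holding the block there. Leave the grey chock and everything else on the bench as it is.

Things in the scene. Friction and masses are not known exactly. Their poses are not given: they have to be found in the camera images.
- wedge_grip (a point): Centre of the black grip block (30 mm long in x, 24 wide, 60 high, standing on the bench) at the thick end of the orange levelling wedge: 175 mm long, 36 wide, 0.16 kg. This point is 30 mm above the underside; +x points to the thin tip, z up. A neck 24 mm wide and high runs to x = 50; there the taper begins, 28 mm high.
- wedge_tip (a point): Foot of the orange wedge's blunt tip, on its underside, 160 mm ahead (+x) of the grip block's centre. The taper is 6 mm high here and rises evenly, 1 in 5, over 110 mm towards the grip. Laid under a load, the wedge does not slip back when let go. It binds if it is held tilted or pressed hard on the bench while it is pushed.
- jig: Blue height-setting jig, fixed to the bench. Origin on the bench straight under the lifting bar; +x is the way the wedge is pushed in, z up. The wedge slides on the bench between two blue feet (20 mm high, inner faces at y = -51 and +51, from x = -20 to +90 mm). Two steel pillars at x = 35, y = -68 and +68 rise to z = 148 mm.
- carriage: Aluminium carriage plate carrying the green bearing block; slides straight up and down on the pillars, 0.3 to 0.5 kg. Its origin is the jig's origin when down and rises with it. When down: plate at z = 24 to 38 mm, x = -12 to +72, y = -85 to +85; the brass button on top of the block, at x = 35, y = 0, ends at z = 100.
- lift_bar (a point): Lowest line, middle, of the lifting bar under the carriage plate's front: steel round bar along y, 16 mm diameter, 60 mm long. 12 mm above the bench when down. The push that drives the wedge stays about even (some 5 to 13 N, by weight and friction) until the button meets the stop screw, then climbs by about 2 to 4 N per mm of wedge travel. Of each newton of extra push about 0.6 N comes on the screw.
- gauge: Blue yoke of the height gauge on the pillars, with its stop screw (10 mm steel, red head). Origin in the middle of the yoke's underside, 132 mm above the bench. The screw hangs down above the brass button; how far differs every time and is not measured: the button must rise 4 to 14 mm to meet it. Over 10 N spoils the gauge; a good setting leaves 1 to 6 N on it.
- chock_grip (a point): Grey steep chock, not to be used: 125 mm long, with a black grip block like the wedge's. Centre of its grip block, 30 mm above the bench, +x towards its tip.
- spanner: steel spanner lying on the bench, bystander
- bearing: steel bearing ring, 60 mm across, 16 mm high, bystander; origin under its centre
- spray_can: spray can, 58 mm across, 170 mm high, bystander; origin under its centre
- grease_jar: black jar with yellow cap, 68 mm across, 75 mm high, bystander; origin under its centre
- screwdriver: screwdriver lying on the bench, bystander
Not all that is in view belongs to the job. Of the things that look like the part that bears wedge_grip, the largest one is meant.

How it is judged:
On the way:
1. the wedge is under the lifting bar and the block has begun to rise on it (z of carriage in the frame of jig above 0.002 m and contact force between wedge and carriage above 1 N), for 0.1 s.
At the end, for the whole second after the job is handed in: The block stands on the orange wedge, its brass button pressing on the stop screw with 0.5 to 7 N; the wedge lies flat (within 0.08 rad) and at rest (under 10 mm/s), and the robot has let go (contact force between gauge and carriage between 0.5 and 7 N and contact force between wedge and carriage above 1 N and angle between wedge_grip's own z axis and vertical below 0.08 rad and linear speed of wedge below 0.01 m/s); the robot touches nothing.
It fails at once if the gauge is forced: more than 10 N on the stop screw (contact force between gauge and carriage above 10 N).
It fails at once if the robot pushes on the carriage or bearing block with more than 5 N (contact force between any of the arm, the fingers and carriage above 5 N).
It fails at once if a bystander is moved by more than 30 mm (distance of any of chock_grip, spanner, bearing, spray_can, grease_jar, screwdriver from where it was at the start of the episode above 0.03 m).
It also fails if it takes over 64 s, if anything falls off the work surface, if the arm or the gripper's body presses on something with over 40 N, if the wrist force passes 120 N, or if a joint passes its speed limit or range.

## Working session

There is one attempt and no reset: what is moved stays moved. The work goes in short steps, Python scripts to look and compute and a tool call to move; the robot and the scene stay as the last step left them, time stands still between calls to the robot, and variables do not carry over. Pictures are saved under pics/ and viewed, at most 10 in all, crops included, and the job is handed in when it is done.

Besides the shell and the picture viewer there is one more tool, called after "Call:" by a JSON object that holds its "op" and its "data", one argument or row to a line. apply_moves: Moves the arm, as the interface text tells. Shifts and turns lie within -1 to 1; 1 stands for 3 cm of shift or 4 degrees of turn. Its arguments: {"type":"object","properties":{"motion":{"type":"array","items":{"type":"object","properties":{"dp":{"type":"array","items":{"type":"number","minimum":-1,"maximum":1}},"turn":{"type":"array","items":{"type":"number","minimum":-1,"maximum":1}}}}},"fingers":{"type":"number"}},"required":["motion"]}

```bash
mkdir -p pics; cat > h.py <<'E'
import numpy as np, cv2
from scipy.spatial.transform import Rotation as R
from workcell import readout, vision, sign_off, finder
def proj(cam,p):
    c=vision.camera_params(cam); f=210/np.tan(np.radians(c['vfov'])/2)
    q=np.array(c['rotation']); q=R.from_rotvec(q).as_matrix() if q.ndim==1 else q
    v=q.T@(np.array(p)-c['position']); return c['cx']+f*v[0]/v[2], c['cy']+f*v[1]/v[2]
E
python3 - <<'E'
from h import *
a=vision.capture("scene");b=vision.capture("side")
cv2.imwrite("pics/a.png",a);cv2.imwrite("pics/b.png",b)
for cam in("scene","side"):
    for t in["wedge_grip","wedge_tip","jig","carriage","lift_bar","gauge","chock_grip"]:
        for d in finder.spot_point(cam,t)[:3]:
            print(cam,t,round(d['confidence'],2),np.round(d['location'],3),np.round(proj(cam,d['location'])))
print(readout.state(), vision.camera_params("scene"))
E
```

```text
scene wedge_grip 0.97 [ 0.491 -0.318  0.03 ] [159. 244.]
scene wedge_grip 0.9 [ 0.303 -0.348  0.019] [145. 210.]
scene wedge_tip 0.85 [ 0.414 -0.358 -0.008] [144. 240.]
scene wedge_tip 0.81 [ 0.26  -0.169 -0.002] [205. 199.]
scene wedge_tip 0.28 [0.692 0.001 0.133] [306. 238.]
scene jig 0.81 [ 0.66  -0.008  0.   ] [294. 273.]
scene carriage 0.84 [ 0.657 -0.008  0.   ] [294. 272.]
scene lift_bar 0.72 [ 0.655 -0.005  0.01 ] [295. 269.]
scene lift_bar 0.58 [ 0.653 -0.344 -0.001] [153. 300.]
scene gauge 0.73 [0.69  0.    0.132] [305. 238.]
scene chock_grip 0.62 [0.473 0.307 0.026] [373. 206.]
scene chock_grip 0.62 [ 0.658 -0.007 -0.001] [294. 273.]
scene chock_grip 0.45 [ 0.656 -0.007 -0.002] [294. 273.]
side wedge_grip 0.86 [ 0.358 -0.221  0.021] [340. 184.]
side wedge_grip 0.85 [ 0.493 -0.316  0.03 ] [296. 157.]
side wedge_grip 0.71 [ 0.304 -0.345  0.022] [357. 157.]
side wedge_tip 0.95 [ 0.262 -0.171 -0.001] [372. 203.]
side wedge_tip 0.74 [ 0.413 -0.36  -0.002] [321. 157.]
side wedge_tip 0.66 [ 0.652 -0.342 -0.003] [246. 156.]
side jig 0.98 [ 0.66  -0.002  0.002] [228. 237.]
side jig
[... 509 characters left out ...]
06,  1.64061710e-03,
       -1.04740465e-03,  2.90174388e-05]), 'tau': array([ 2.34584477e-04, -4.16594517e+01, -2.46087670e+01,  2.43898294e-04,
       -3.21714197e-05,  4.38357574e-06]), 'tcp_pos': array([ 5.75025009e-01, -1.24134124e-05,  2.56347153e-01]), 'tool_rot': array([2.22132647e+00, 2.22141168e+00, 1.03325833e-04]), 'force': array([-0.83528396,  0.25944213, -0.41355537]), 'torque': array([-0.05189854,  0.036022  ,  0.03451409]), 'grasp_force': 0.0, 'gripper_width': 0.9979179602469576} {'vfov': 56.44367296951614, 'cx': 277.74517340054985, 'cy': 209.73095813925187, 'position': array([ 1.32618411, -0.27368762,  0.66640274]), 'rotation': array([-1.80243667, -1.34241192,  0.69115821])}
```

View pics/a.png

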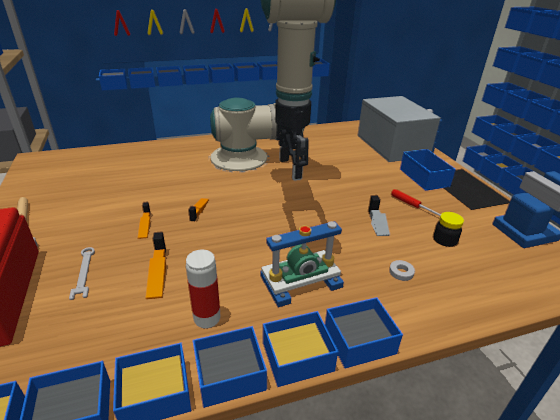

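View pics/b.png

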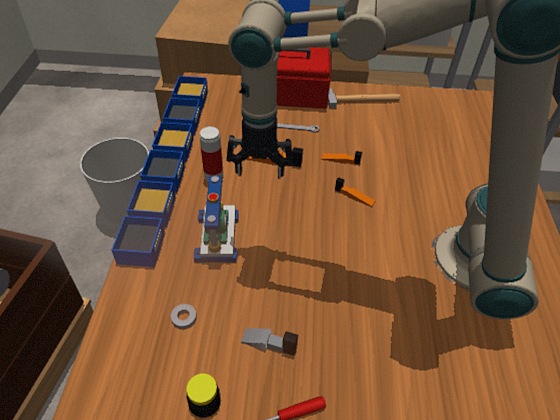

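Three orange wedges appear in scene: grips at (159,240), (146,208) and (193,213). Grip-to-tip spans measure about 163, 111 and 109 mm. The one at (159,240) fits the 160 mm wedge and is the largest. I'll confirm it in an enlarged crop and look through the wrist camera.

```bash
python3 - <<'E'
from h import *
a=cv2.imread("pics/a.png")
c1=cv2.resize(a[190:310,110:230],(400,400),interpolation=3);c2=cv2.resize(a[215:310,250:350],(400,380),interpolation=3)
c2=cv2.copyMakeBorder(c2,0,20,0,0,0)
cv2.imwrite("pics/c.png",np.hstack([c1,c2]))
w=vision.capture("wrist");cv2.imwrite("pics/w.png",w);print(vision.camera_params("wrist"))
# hypotheses of jig yaw: project pillar tops/feet corners
for yaw in(0,.1,.2,.3):
    Rz=R.from_euler('z',yaw).as_matrix();o=np.array([.6585,-.005,0])
    print(yaw,[np.round(proj("scene",o+Rz@np.array(p)/1000)).tolist() for p in[(35,-68,148),(35,68,148),(-20,-51,20),(-20,51,20),(90,-51,20),(90,51,20)]],[np.round(proj("side",o+Rz@np.array(p)/1000)).tolist() for p in[(35,-68,148),(35,68,148)]])
E
```

```text
{'vfov': 64.16535972790757, 'cx': 280.649732683354, 'cy': 209.7320854446194, 'mount': array([[ 2.15046897e-04, -9.46348611e-01, -3.23147428e-01,
         8.28262179e-02],
       [ 9.99999971e-01,  2.39861472e-04, -3.69666561e-05,
        -5.37814082e-04],
       [ 1.12493961e-04, -3.23147410e-01,  9.46348635e-01,
        -1.18135318e-01],
       [ 0.00000000e+00,  0.00000000e+00,  0.00000000e+00,
         1.00000000e+00]])}
0 [[274.0, 238.0], [332.0, 228.0], [273.0, 265.0], [312.0, 258.0], [288.0, 297.0], [330.0, 288.0]] [[216.0, 179.0], [207.0, 218.0]]
0.1 [[277.0, 240.0], [332.0, 226.0], [273.0, 267.0], [311.0, 256.0], [292.0, 298.0], [332.0, 285.0]] [[213.0, 180.0], [210.0, 219.0]]
0.2 [[280.0, 241.0], [332.0, 224.0], [273.0, 268.0], [309.0, 255.0], [297.0, 298.0], [334.0, 283.0]] [[211.0, 181.0], [213.0, 220.0]]
0.3 [[283.0, 242.0], [331.0, 222.0], [274.0, 270.0], [307.0, 255.0], [301.0, 298.0], [336.0, 280.0]] [[208.0, 182.0], [216.0, 221.0]]
```

View pics/c.png

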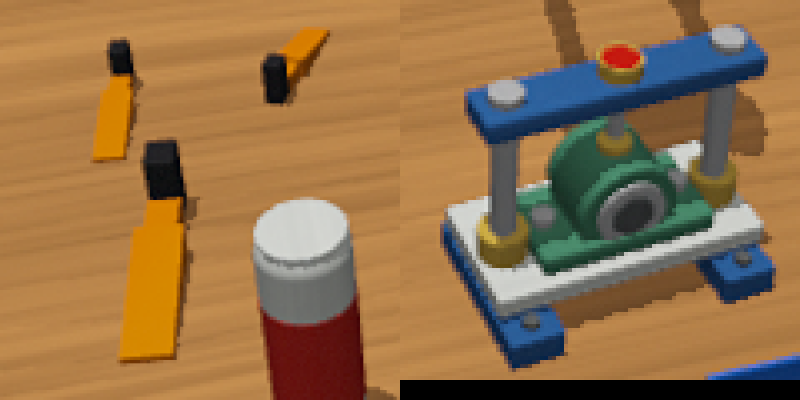

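View pics/w.png

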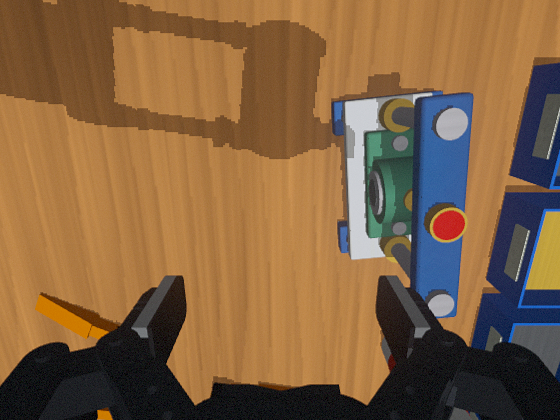

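The crop confirms it: the front-left orange wedge, scene (159,241), is the longest, about 1.5 times the others. The wrist view shows the jig with pillar tops at (452,124) and (441,303). I'll work out its yaw from these.

```bash
cat >> h.py <<'E'
def wray(u,v,z,st=None):
    st=st or readout.state(); c=vision.camera_params("wrist"); f=210/np.tan(np.radians(c['vfov'])/2); M=c['mount']
    T=R.from_rotvec(st['tool_rot']).as_matrix()
    d=T@M[:3,:3]@np.array([(u-c['cx'])/f,(v-c['cy'])/f,1]); o=st['tcp_pos']+T@M[:3,3]
    return o+d*(z-o[2])/d[2]
def sray(cam,u,v,z):
    c=vision.camera_params(cam); f=210/np.tan(np.radians(c['vfov'])/2)
    d=R.from_rotvec(c['rotation']).as_matrix()@np.array([(u-c['cx'])/f,(v-c['cy'])/f,1]); o=c['position']
    return o+d*(z-o[2])/d[2]
E
python3 - <<'E'
from h import *
for z in(.148,.152):
    a,b=wray(452,124,z),wray(441,303,z); d=a-b; print(a,b,np.linalg.norm(d),np.arctan2(-d[0],d[1]),(a+b)/2)
a,b=wray(346,101,.038),wray(352,258,.038); d=a-b; print(a,b,np.linalg.norm(d),np.arctan2(-d[0],d[1]),(a+b)/2)
a,b=sray("scene",332,224.5,.15),sray("scene",276.7,238,.15); d=a-b; print(a,b,np.linalg.norm(d),np.arctan2(-d[0],d[1]),(a+b)/2)
for t in ["jig","lift_bar","carriage","gauge"]:
    for d in finder.spot_point("wrist",t)[:2]: print(t,d)
# wedge tip/side edges in scene, at bench
E
```

```text
[0.6870976 0.0650185 0.148    ] [ 0.70114898 -0.07232651  0.148     ] 0.13806191140087984 0.10195241480440828 [ 0.69412329 -0.00365401  0.148     ]
[0.68510891 0.06533287 0.152     ] [ 0.69891214 -0.06958667  0.152     ] 0.13562379340558806 0.101952414804408 [ 0.69201052 -0.0021269   0.152     ]
[0.63695713 0.07770723 0.038     ] [ 0.65420645 -0.08902541  0.038     ] 0.16762252998429333 0.10308818678036363 [ 0.64558179 -0.00565909  0.038     ]
[0.68322436 0.06678933 0.15      ] [ 0.69661914 -0.06801888  0.15      ] 0.13547204093914672 0.09903670226802533 [ 6.89921751e-01 -6.14773693e-04  1.50000000e-01]
jig {'location': [0.6563, -0.0062, -0.0007], 'confidence': 0.9}
lift_bar {'location': [0.6551, -0.0059, 0.0103], 'confidence': 0.97}
carriage {'location': [0.6632, -0.0085, 0.0041], 'confidence': 0.85}
gauge {'location': [0.6922, -0.0012, 0.1334], 'confidence': 0.91}
```

Jig origin is about (0.657, -0.006) with yaw 0.101. The wedge grip is at about (0.492, -0.317) with yaw -0.16. Moving above the wedge and turning so the camera is behind.

Call:
{"op": "apply_moves", "data": {
  "motion": [
    {"dp": [-0.96, -0.25, 0], "turn": [0, 0, 0]},
    {"dp": [-0.96, -0.25, 0], "turn": [0, 0, 0]},
    {"dp": [-0.96, -0.25, 0], "turn": [0, 0, 0]},
    {"dp": [-0.96, -0.25, 0], "turn": [0, 0, 0]},
    {"dp": [-0.96, -0.25, 0], "turn": [0, 0, 0]},
    {"dp": [-0.96, -0.25, 0], "turn": [0, 0, 0]},
    {"dp": [-0.96, -0.25, 0], "turn": [0, 0, 0]},
    {"dp": [-0.96, -0.25, 0], "turn": [0, 0, 0]},
    {"dp": [-0.96, -0.25, 0], "turn": [0, 0, 0]},
    {"dp": [-0.96, -0.25, 0], "turn": [0, 0, 0]},
    {"dp": [-0.96, -0.25, 0], "turn": [0, 0, 0]},
    {"dp": [0, 0, 0], "turn": [0, 0, -1]}
  ],
  "fingers": 1
}}

```text
clock: 2.25
tcp_pos: [0.4917, -0.3206, 0.2561]
tool_rot: [2.144, 2.295, -0.003]
force: [-1.0, 0.6, 0.1]
gripper_width: 1.006
grasp_force: 0.0
```

Call:
{"op": "apply_moves", "data": {
  "motion": [
    {"dp": [0, 0, 0], "turn": [0, 0, -1]},
    {"dp": [0, 0, 0], "turn": [0, 0, -1]},
    {"dp": [0, 0, 0], "turn": [0, 0, -1]},
    {"dp": [0, 0, 0], "turn": [0, 0, -1]},
    {"dp": [0, 0, 0], "turn": [0, 0, -1]},
    {"dp": [0, 0, 0], "turn": [0, 0, -1]},
    {"dp": [0, 0, 0], "turn": [0, 0, -1]},
    {"dp": [0, 0, 0], "turn": [0, 0, -1]},
    {"dp": [0, 0, 0], "turn": [0, 0, -1]},
    {"dp": [0, 0, 0], "turn": [0, 0, -1]}
  ]
}}

```text
clock: 3.25
tcp_pos: [0.4925, -0.3168, 0.2563]
tool_rot: [1.223, 2.894, 0.0]
force: [-0.2, 0.3, -0.3]
gripper_width: 0.996
grasp_force: 0.0
```

Call:
{"op": "apply_moves", "data": {
  "motion": [
    {"dp": [0, 0, 0], "turn": [0, 0, -1]},
    {"dp": [0, 0, 0], "turn": [0, 0, -1]},
    {"dp": [0, 0, 0], "turn": [0, 0, -1]},
    {"dp": [0, 0, 0], "turn": [0, 0, -1]},
    {"dp": [0, 0, 0], "turn": [0, 0, -1]},
    {"dp": [0, 0, 0], "turn": [0, 0, -1]},
    {"dp": [0, 0, 0], "turn": [0, 0, -1]},
    {"dp": [0, 0, 0], "turn": [0, 0, -1]},
    {"dp": [0, 0, 0], "turn": [0, 0, -1]},
    {"dp": [0, 0, 0], "turn": [0, 0, 0]},
    {"dp": [0, 0, 0], "turn": [0, 0, 0]}
  ]
}}

```text
clock: 4.35
tcp_pos: [0.4925, -0.3168, 0.2563]
tool_rot: [0.276, 3.129, 0.0]
force: [-0.3, -0.5, -1.0]
gripper_width: 0.997
grasp_force: 0.0
```

```bash
python3 - <<'E'
from h import *
st=readout.state(); print(st['clock'],st['tcp_pos'],st['qpos'],R.from_rotvec(st['tool_rot']).as_matrix().round(3),st['force'])
cv2.imwrite("pics/d.png",vision.capture("wrist"))
for t in("wedge_grip","wedge_tip"):
    for d in finder.spot_point("wrist",t)[:3]: print(t,d)
E
```

```text
4.35 [ 0.49253782 -0.31680657  0.25631843] [-6.90400612e-01  2.91880984e-01  1.48189241e+00  4.74986534e-05
  1.36775714e+00 -2.08523605e+00] [[-0.985  0.175  0.   ]
 [ 0.175  0.985 -0.   ]
 [-0.     0.    -1.   ]] [-0.34954863 -0.4903324  -0.97859113]
wedge_grip {'location': [0.4934, -0.3169, 0.0309], 'confidence': 0.91}
wedge_grip {'location': [0.3625, -0.2175, 0.0232], 'confidence': 0.85}
wedge_tip {'location': [0.6469, -0.341, -0.0028], 'confidence': 0.84}
wedge_tip {'location': [0.4184, -0.3607, -0.0003], 'confidence': 0.72}
```

View pics/d.png

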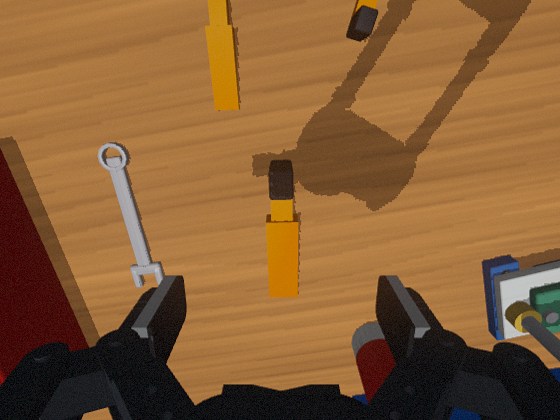

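The wrist view shows the wedge in line with the tool: grip at (281,175), tip at (283,296). Descending and gripping.

Call:
{"op": "apply_moves", "data": {
  "motion": [
    {"dp": [0, 0, 0.96]},
    {"dp": [0, 0, 0.96]},
    {"dp": [0, 0, 0.96]},
    {"dp": [0, 0, 0.96]},
    {"dp": [0, 0, 0.96]},
    {"dp": [0, 0, 0.96]},
    {"dp": [0, 0, 0.7]},
    {"dp": [0, 0, 0.4]},
    {"dp": [0, 0, 0.2]},
    {"dp": [0, 0, 0]},
    {"dp": [0, 0, 0]}
  ]
}}

```text
schema error: expected keys dp, turn
```

Call:
{"op": "apply_moves", "data": {
  "motion": [
    {"dp": [0, 0, 0]},
    {"dp": [0, 0, 0]},
    {"dp": [0, 0, 0]},
    {"dp": [0, 0, 0]},
    {"dp": [0, 0, 0]},
    {"dp": [0, 0, 0]},
    {"dp": [0, 0, 0]},
    {"dp": [0, 0, 0]}
  ],
  "fingers": 0
}}

```text
schema error: expected keys dp, turn
```

```bash
python3 - <<'E'
from h import *
st=readout.state(); print(st['clock'],st['tcp_pos'],st['force'],st['torque'],st['gripper_width'],st['grasp_force'])
vision.capture("scene")
for d in finder.spot_point("scene","spray_can")[:2]: print(d)
E
```

```text
4.5 [ 0.49253737 -0.31679718  0.2563129 ] [-1.26343803 -0.68703187 -0.10885188] [-0.01891149 -0.03573189 -0.02791401] 1.0001513665341704 0.0
{'location': [0.7389, -0.2352, -0.0029], 'confidence': 0.55}
```

Call:
{"op": "apply_moves", "data": {
  "motion": [
    {"dp": [0, 0, 0.96], "turn": [0, 0, 0]},
    {"dp": [0, 0, 0.96], "turn": [0, 0, 0]},
    {"dp": [0, 0, 0.96], "turn": [0, 0, 0]},
    {"dp": [0, 0, 0.96], "turn": [0, 0, 0]},
    {"dp": [0, 0, 0.96], "turn": [0, 0, 0]},
    {"dp": [0, 0, 0.96], "turn": [0, 0, 0]},
    {"dp": [0, 0, 0.7], "turn": [0, 0, 0]},
    {"dp": [0, 0, 0.4], "turn": [0, 0, 0]},
    {"dp": [0, 0, 0.3], "turn": [0, 0, 0]},
    {"dp": [0, 0, 0], "turn": [0, 0, 0]},
    {"dp": [0, 0, 0], "turn": [0, 0, 0]}
  ]
}}

```text
clock: 5.7
tcp_pos: [0.4931, -0.3172, 0.0423]
tool_rot: [0.274, 3.128, -0.001]
force: [0.4, 0.7, 0.6]
gripper_width: 1.001
grasp_force: 0.0
```

Call:
{"op": "apply_moves", "data": {
  "motion": [
    {"dp": [0, 0, 0], "turn": [0, 0, 0]},
    {"dp": [0, 0, 0], "turn": [0, 0, 0]},
    {"dp": [0, 0, 0], "turn": [0, 0, 0]},
    {"dp": [0, 0, 0], "turn": [0, 0, 0]},
    {"dp": [0, 0, 0], "turn": [0, 0, 0]},
    {"dp": [0, 0, 0], "turn": [0, 0, 0]},
    {"dp": [0, 0, 0], "turn": [0, 0, 0]},
    {"dp": [0, 0, 0], "turn": [0, 0, 0]}
  ],
  "fingers": 0
}}

```text
clock: 6.5
tcp_pos: [0.4928, -0.3169, 0.042]
tool_rot: [0.274, 3.129, -0.001]
force: [0.5, -0.1, 5.0]
gripper_width: 0.271
grasp_force: 59.1
```

Call:
{"op": "apply_moves", "data": {
  "motion": [
    {"dp": [0, 0, -0.3], "turn": [0, 0, 0]},
    {"dp": [0, 0, -0.7], "turn": [0, 0, 0]},
    {"dp": [0, 0, 0], "turn": [0, 0, -0.99]},
    {"dp": [0, 0, 0], "turn": [0, 0, -0.99]},
    {"dp": [0, 0, 0], "turn": [0, 0, -0.99]},
    {"dp": [0, 0, 0], "turn": [0, 0, -0.99]},
    {"dp": [0, 0, 0], "turn": [0, 0, 0]}
  ]
}}

```text
clock: 7.2
tcp_pos: [0.4922, -0.3166, 0.0713]
tool_rot: [0.16, -3.137, -0.001]
force: [0.0, 0.1, -2.5]
gripper_width: 0.273
grasp_force: 58.5
```

Call:
{"op": "apply_moves", "data": {
  "motion": [
    {"dp": [0, 0.5, 0], "turn": [0, 0, 0]},
    {"dp": [-0.015, 0.92, 0], "turn": [0, 0, 0]},
    {"dp": [-0.015, 0.92, 0], "turn": [0, 0, 0]},
    {"dp": [-0.015, 0.92, 0], "turn": [0, 0, 0]},
    {"dp": [-0.015, 0.92, 0], "turn": [0, 0, 0]},
    {"dp": [-0.015, 0.92, 0], "turn": [0, 0, 0]},
    {"dp": [-0.015, 0.92, 0], "turn": [0, 0, 0]},
    {"dp": [-0.015, 0.92, 0], "turn": [0, 0, 0]},
    {"dp": [-0.015, 0.92, 0], "turn": [0, 0, 0]},
    {"dp": [-0.015, 0.92, 0], "turn": [0, 0, 0]},
    {"dp": [-0.015, 0.9, 0], "turn": [0, 0, 0]},
    {"dp": [0, 0, 0], "turn": [0, 0, 0]}
  ]
}}

```text
clock: 8.4
tcp_pos: [0.4652, -0.0239, 0.0714]
tool_rot: [0.163, -3.135, -0.003]
force: [-0.7, 0.1, -2.3]
gripper_width: 0.275
grasp_force: 58.9
```

```bash
python3 - <<'E'
from h import *
st=readout.state(); print(st['clock'],st['tcp_pos'],R.from_rotvec(st['tool_rot']).as_matrix().round(4).tolist(),st['force'],st['torque'],st['gripper_width'],st['grasp_force'])
cv2.imwrite("pics/e.png",vision.capture("wrist"));s=vision.capture("scene")
b=vision.capture("side")
for c in("wrist","side","scene"):
  for t in("wedge_grip","wedge_tip","jig","lift_bar"):
    for d in finder.spot_point(c,t)[:1]: print(c,t,d)
E
```

```text
8.4 [ 0.46518803 -0.0239352   0.07135761] [[-0.9946, -0.1038, -0.0026], [-0.1038, 0.9946, 0.0018], [0.0024, 0.0021, -1.0]] [-0.69032484  0.07252297 -2.2634856 ] [-0.01843749 -0.00358606 -0.01777099] 0.2747062974049606 58.93245041370392
wrist wedge_grip {'location': [0.4682, -0.0242, 0.0594], 'confidence': 0.75}
wrist wedge_tip {'location': [0.464, -0.0239, 0.0553], 'confidence': 0.36}
side wedge_grip {'location': [0.47, -0.0275, 0.0593], 'confidence': 0.78}
side wedge_tip {'location': [0.2613, -0.1701, -0.0014], 'confidence': 0.94}
side jig {'location': [0.6595, -0.0025, 0.0022], 'confidence': 0.71}
side lift_bar {'location': [0.6562, -0.008, 0.0166], 'confidence': 0.84}
scene wedge_grip {'location': [0.305, -0.3445, 0.0203], 'confidence': 0.88}
scene wedge_tip {'location': [0.6244, -0.0095, 0.0304], 'confidence': 0.77}
scene jig {'location': [0.657, -0.0058, -0.0002], 'confidence': 0.81}
scene lift_bar {'location': [0.655, -0.0042, 0.0121], 'confidence': 0.97}
```

View pics/e.png

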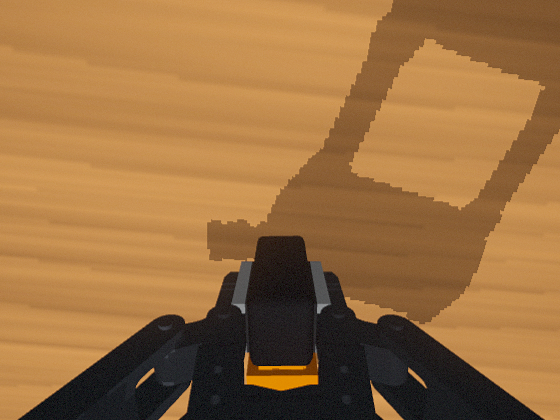

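The wedge hangs straight in the grip and the tip is in line with the jig (scene estimate: 33 mm before the bar, about 0 mm lateral). Lowering gently to the bench.

Call:
{"op": "apply_moves", "data": {
  "motion": [
    {"dp": [0, 0, 0.4], "turn": [0, 0, 0]},
    {"dp": [0, 0, 0.4], "turn": [0, 0, 0]},
    {"dp": [0, 0, 0.1], "turn": [0, 0, 0]},
    {"dp": [0, 0, 0], "turn": [0, 0, 0]},
    {"dp": [0, 0, 0], "turn": [0, 0, 0]}
  ]
}}

```text
clock: 9.65
tcp_pos: [0.4678, -0.0275, 0.0448]
tool_rot: [-0.16, 3.137, -0.0]
force: [-0.9, -1.0, -1.3]
gripper_width: 0.274
grasp_force: 59.0
```

Call:
{"op": "apply_moves", "data": {
  "motion": [
    {"dp": [0, 0, 0.03], "turn": [0, 0, 0]},
    {"dp": [0, 0, 0.02], "turn": [0, 0, 0]},
    {"dp": [0, 0, 0], "turn": [0, 0, 0]}
  ]
}}

```text
clock: 9.95
tcp_pos: [0.4676, -0.0275, 0.0432]
tool_rot: [-0.16, 3.137, -0.0]
force: [0.6, -0.1, -2.2]
gripper_width: 0.274
grasp_force: 59.0
```

Call:
{"op": "apply_moves", "data": {
  "motion": [
    {"dp": [0, 0.07, 0.02], "turn": [0, 0, 0]},
    {"dp": [0, 0, 0.01], "turn": [0, 0, 0]},
    {"dp": [0, 0, 0], "turn": [0, 0, 0]},
    {"dp": [0, 0, 0], "turn": [0, 0, 0]}
  ]
}}

```text
clock: 10.35
tcp_pos: [0.4673, -0.0253, 0.0421]
tool_rot: [-0.16, 3.137, -0.0]
force: [0.2, -0.4, -1.2]
gripper_width: 0.269
grasp_force: 59.0
```

Call:
{"op": "apply_moves", "data": {
  "motion": [
    {"dp": [0, 0, 0.01], "turn": [0, 0, 0]},
    {"dp": [0, 0, 0], "turn": [0, 0, 0]},
    {"dp": [0, 0, 0], "turn": [0, 0, 0]}
  ]
}}

```text
clock: 10.65
tcp_pos: [0.4673, -0.0253, 0.042]
tool_rot: [-0.16, 3.137, -0.0]
force: [-1.0, -0.0, 1.5]
gripper_width: 0.272
grasp_force: 59.5
```

Wedge is on the bench with a light load. Sliding in.

Call:
{"op": "apply_moves", "data": {
  "motion": [
    {"dp": [-0.2, 0, 0], "turn": [0, 0, 0]},
    {"dp": [-0.3, 0, 0], "turn": [0, 0, 0]},
    {"dp": [-0.3, 0, 0], "turn": [0, 0, 0]},
    {"dp": [-0.3, 0, 0], "turn": [0, 0, 0]},
    {"dp": [-0.3, 0, 0], "turn": [0, 0, 0]},
    {"dp": [-0.2, 0, 0], "turn": [0, 0, 0]},
    {"dp": [0, 0, 0], "turn": [0, 0, 0]},
    {"dp": [0, 0, 0], "turn": [0, 0, 0]}
  ]
}}

```text
clock: 11.45
tcp_pos: [0.5163, -0.0205, 0.042]
tool_rot: [-0.16, 3.135, -0.0]
force: [1.0, 0.7, 2.8]
gripper_width: 0.274
grasp_force: 59.6
```

Call:
{"op": "apply_moves", "data": {
  "motion": [
    {"dp": [-0.1, 0, 0], "turn": [0, 0, 0]},
    {"dp": [-0.1, 0, 0], "turn": [0, 0, 0]},
    {"dp": [-0.1, 0, 0], "turn": [0, 0, 0]},
    {"dp": [-0.1, 0, 0], "turn": [0, 0, 0]}
  ]
}}

```text
clock: 11.85
tcp_pos: [0.5249, -0.0193, 0.042]
tool_rot: [0.16, -3.134, -0.0]
force: [-6.5, -0.8, 8.8]
gripper_width: 0.279
grasp_force: 60.2
```

Call:
{"op": "apply_moves", "data": {
  "motion": [
    {"dp": [-0.1, 0, 0], "turn": [0, 0, 0]},
    {"dp": [-0.1, 0, 0], "turn": [0, 0, 0]},
    {"dp": [-0.1, 0, 0], "turn": [0, 0, 0]}
  ]
}}

```text
clock: 12.15
tcp_pos: [0.5279, -0.0187, 0.0419]
tool_rot: [0.164, -3.121, 0.0]
force: [-21.7, -6.9, 24.0]
gripper_width: 0.276
grasp_force: 61.6
```

Force is climbing in x and z together with a slight tilt, so the wedge is binding. Backing off a little and easing the vertical load.

Call:
{"op": "apply_moves", "data": {
  "motion": [
    {"dp": [0.15, 0, 0], "turn": [0, 0, 0]},
    {"dp": [0.1, 0, -0.04], "turn": [0, 0, 0]},
    {"dp": [0, 0, 0], "turn": [0, 0, 0]},
    {"dp": [0, 0, 0], "turn": [0, 0, 0]}
  ]
}}

```text
clock: 12.55
tcp_pos: [0.5271, -0.0188, 0.042]
tool_rot: [0.16, -3.134, -0.001]
force: [-1.4, 1.2, -4.2]
gripper_width: 0.272
grasp_force: 59.1
```

```bash
python3 - <<'E'
from h import *
st=readout.state(); print(st['clock'],st['tcp_pos'],R.from_rotvec(st['tool_rot']).as_matrix().round(4).tolist(),st['force'],st['torque'])
a=vision.capture("scene");b=vision.capture("side")
c1=cv2.resize(a[200:310,230:370],(400,314),interpolation=3);c2=cv2.resize(b[150:260,190:330],(400,314),interpolation=3)
cv2.imwrite("pics/f.png",np.hstack([c1,c2]))
for c in("side","scene"):
  for t in("wedge_grip","wedge_tip","jig","lift_bar","carriage"):
    for d in finder.spot_point(c,t)[:1]: print(c,t,d)
E
```

```text
12.55 [ 0.52711133 -0.01884972  0.04199877] [[-0.9948, -0.1018, -0.0035], [-0.1018, 0.9948, 0.0006], [0.0034, 0.0009, -1.0]] [-1.37923797  1.16241197 -4.2258693 ] [0.00793162 0.82139772 0.12042508]
side wedge_grip {'location': [0.3594, -0.222, 0.0202], 'confidence': 0.84}
side wedge_tip {'location': [0.4142, -0.3604, -0.0021], 'confidence': 0.7}
side jig {'location': [0.6577, -0.0025, 0.0014], 'confidence': 0.73}
side lift_bar {'location': [0.6537, -0.0057, 0.0146], 'confidence': 0.62}
side carriage {'location': [0.6552, -0.0075, -0.0046], 'confidence': 0.84}
scene wedge_grip {'location': [0.3585, -0.216, 0.0213], 'confidence': 0.61}
scene wedge_tip {'location': [0.4176, -0.3616, -0.0044], 'confidence': 0.58}
scene jig {'location': [0.6603, -0.0073, 0.0001], 'confidence': 0.62}
scene lift_bar {'location': [0.6569, -0.0038, 0.0078], 'confidence': 0.66}
scene carriage {'location': [0.6551, -0.006, -0.0004], 'confidence': 0.93}
```

View pics/f.png

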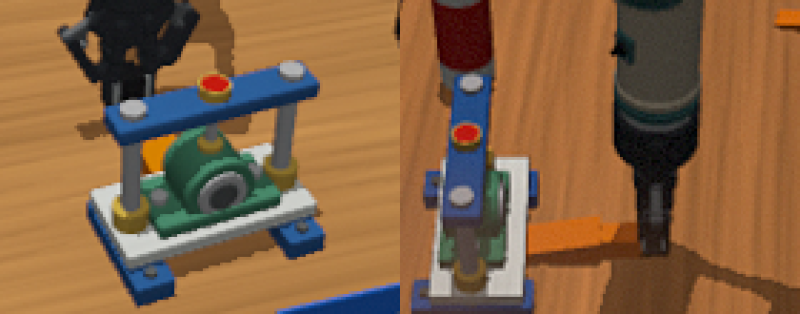

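Wedge is straight under the bar and load is relieved. Pushing slowly.

Call:
{"op": "apply_moves", "data": {
  "motion": [
    {"dp": [-0.04, 0, 0], "turn": [0, 0, 0]},
    {"dp": [-0.04, 0, 0], "turn": [0, 0, 0]},
    {"dp": [-0.04, 0, 0], "turn": [0, 0, 0]}
  ]
}}

```text
clock: 13.45
tcp_pos: [0.5306, -0.0188, 0.0428]
tool_rot: [0.16, -3.135, -0.0]
force: [-6.2, -0.9, -4.4]
gripper_width: 0.276
grasp_force: 59.2
```

Call:
{"op": "apply_moves", "data": {
  "motion": [
    {"dp": [-0.04, 0, 0], "turn": [0, 0, 0]},
    {"dp": [-0.04, 0, 0], "turn": [0, 0, 0]},
    {"dp": [-0.04, 0, 0], "turn": [0, 0, 0]}
  ]
}}

```text
clock: 13.75
tcp_pos: [0.5342, -0.0185, 0.0429]
tool_rot: [0.16, -3.135, 0.0]
force: [-5.7, -1.2, -4.7]
gripper_width: 0.278
grasp_force: 59.2
```

Call:
{"op": "apply_moves", "data": {
  "motion": [
    {"dp": [-0.05, 0, 0.02], "turn": [0, 0, 0]},
    {"dp": [-0.05, 0, 0], "turn": [0, 0, 0]},
    {"dp": [-0.05, 0, 0], "turn": [0, 0, 0]}
  ]
}}

```text
clock: 14.05
tcp_pos: [0.5386, -0.0181, 0.0424]
tool_rot: [0.16, -3.135, 0.0]
force: [-7.4, -0.8, -3.0]
gripper_width: 0.277
grasp_force: 59.5
```

Call:
{"op": "apply_moves", "data": {
  "motion": [
    {"dp": [-0.05, 0, 0], "turn": [0, 0, 0]},
    {"dp": [-0.05, 0, 0], "turn": [0, 0, 0]},
    {"dp": [-0.05, 0, 0], "turn": [0, 0, 0]}
  ]
}}

```text
clock: 14.35
tcp_pos: [0.5432, -0.0176, 0.0424]
tool_rot: [0.16, -3.135, 0.0]
force: [-7.6, -0.6, -4.2]
gripper_width: 0.273
grasp_force: 59.5
```

Call:
{"op": "apply_moves", "data": {
  "motion": [
    {"dp": [-0.03, 0, 0], "turn": [0, 0, 0]},
    {"dp": [-0.03, 0, 0], "turn": [0, 0, 0]},
    {"dp": [-0.03, 0, 0], "turn": [0, 0, 0]}
  ]
}}

```text
clock: 14.65
tcp_pos: [0.5459, -0.0174, 0.0424]
tool_rot: [0.16, -3.135, 0.0]
force: [-7.2, -0.1, -3.5]
gripper_width: 0.274
grasp_force: 59.5
```

Call:
{"op": "apply_moves", "data": {
  "motion": [
    {"dp": [-0.03, 0, 0], "turn": [0, 0, 0]},
    {"dp": [-0.03, 0, 0], "turn": [0, 0, 0]},
    {"dp": [-0.03, 0, 0], "turn": [0, 0, 0]},
    {"dp": [-0.03, 0, 0], "turn": [0, 0, 0]}
  ]
}}

```text
clock: 15.05
tcp_pos: [0.5493, -0.017, 0.0424]
tool_rot: [0.16, -3.134, 0.0]
force: [-8.5, -1.1, -4.2]
gripper_width: 0.272
grasp_force: 59.5
```

Call:
{"op": "apply_moves", "data": {
  "motion": [
    {"dp": [-0.03, 0, 0], "turn": [0, 0, 0]},
    {"dp": [-0.03, 0, 0], "turn": [0, 0, 0]},
    {"dp": [-0.03, 0, 0], "turn": [0, 0, 0]}
  ]
}}

```text
clock: 15.35
tcp_pos: [0.5503, -0.0168, 0.0423]
tool_rot: [0.16, -3.131, -0.0]
force: [-12.4, -2.3, -1.6]
gripper_width: 0.276
grasp_force: 59.8
```

Call:
{"op": "apply_moves", "data": {
  "motion": [
    {"dp": [0, 0, 0], "turn": [0, 0, 0]},
    {"dp": [0, 0, 0], "turn": [0, 0, 0]},
    {"dp": [0, 0, 0], "turn": [0, 0, 0]}
  ]
}}

```text
clock: 15.65
tcp_pos: [0.5504, -0.0167, 0.0423]
tool_rot: [0.16, -3.131, -0.0]
force: [-11.7, -1.4, -1.8]
gripper_width: 0.274
grasp_force: 59.8
```

```bash
python3 - <<'E'
from h import *
st=readout.state(); print(st['clock'],st['tcp_pos'],R.from_rotvec(st['tool_rot']).as_matrix().round(4).tolist(),st['force'],st['torque'])
a=vision.capture("scene");b=vision.capture("side")
a0=cv2.imread("pics/a.png")
f=lambda a:cv2.resize(a[215:295,255:345],(400,356),interpolation=3)
cv2.imwrite("pics/g.png",np.hstack([f(a0),f(a)]))
o=np.array([.657,-.006,0]);Rz=R.from_euler('z',.101).as_matrix()
for p in[(72,-85,38),(72,85,38),(35,0,100)]:
  for dz in(0,5,10): print(p,dz,np.round(proj("scene",o+Rz@(np.array(p)+[0,0,dz])/1000),1))
E
```

```text
15.65 [ 0.55036897 -0.01674889  0.04229592] [[-0.9948, -0.1018, -0.006], [-0.1018, 0.9948, -0.0002], [0.006, 0.0004, -1.0]] [-11.73663872  -1.36765678  -1.80268107] [-0.2581073   1.61842057 -0.09184891]
(72, -85, 38) 0 [274.5 290.2]
(72, -85, 38) 5 [274.5 288.5]
(72, -85, 38) 10 [274.6 286.9]
(72, 85, 38) 0 [341.1 270.6]
(72, 85, 38) 5 [341.3 269. ]
(72, 85, 38) 10 [341.6 267.4]
(35, 0, 100) 0 [303.3 249.4]
(35, 0, 100) 5 [303.4 247.6]
(35, 0, 100) 10 [303.5 245.9]
```

View pics/g.png

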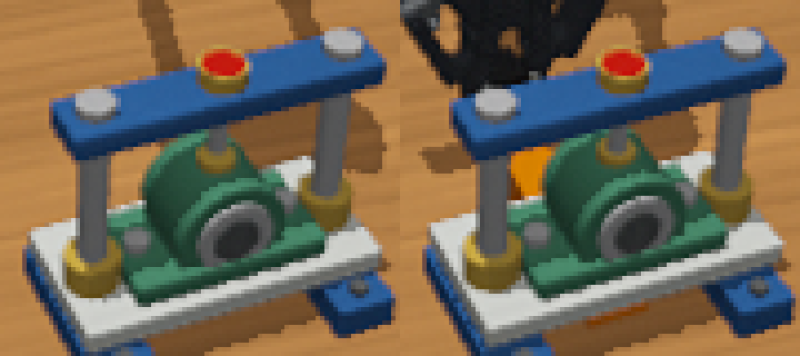

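The block has risen about 4–5 mm (plate front edge is 1.5 px higher) and push rises about 4 N per mm, so the button is on the screw at about 2.5 N. I'll test with one small further push and a touch lower.

Call:
{"op": "apply_moves", "data": {
  "motion": [
    {"dp": [-0.02, 0, 0], "turn": [0, 0, 0]},
    {"dp": [-0.02, 0, 0], "turn": [0, 0, 0]},
    {"dp": [0, 0, 0], "turn": [0, 0, 0]},
    {"dp": [0, 0, 0], "turn": [0, 0, 0]}
  ]
}}

```text
clock: 16.15
tcp_pos: [0.5506, -0.0167, 0.0423]
tool_rot: [0.16, -3.13, -0.0]
force: [-13.2, -2.2, 0.0]
gripper_width: 0.275
grasp_force: 60.0
```

```bash
python3 - <<'E'
from h import *
for i in range(3):
    st=readout.state(); print(st['clock'],st['tcp_pos'],R.from_rotvec(st['tool_rot']).as_matrix()[:,2].round(4),st['force'],st['torque']); vision.capture("side")
E
```

```text
16.15 [ 0.55056023 -0.01669936  0.04228193] [-8.e-03 -3.e-04 -1.e+00] [-1.31705779e+01 -2.17154607e+00  1.02486916e-02] [-0.31756557  1.75901915 -0.05714451]
16.2 [ 0.55056026 -0.01668701  0.04228264] [-7.9e-03 -3.0e-04 -1.0e+00] [-13.18565367  -2.02650205   0.43597175] [-0.3388053   1.79027241 -0.06564412]
16.25 [ 0.55055177 -0.01667152  0.04227395] [-8.e-03 -3.e-04 -1.e+00] [-13.42968181  -1.65597449   0.66533371] [-0.32349641  1.76819615 -0.10289285]
```

Call:
{"op": "apply_moves", "data": {
  "motion": [
    {"dp": [0, 0, -0.015], "turn": [0, 0, 0]},
    {"dp": [0, 0, 0], "turn": [0, 0, 0]},
    {"dp": [0, 0, 0], "turn": [0, 0, 0]},
    {"dp": [0, 0, 0], "turn": [0, 0, 0]}
  ]
}}

```text
clock: 16.7
tcp_pos: [0.5506, -0.0166, 0.0426]
tool_rot: [0.16, -3.13, -0.0]
force: [-12.7, -2.5, -0.8]
gripper_width: 0.271
grasp_force: 59.7
```

Force holds with the vertical load relieved, so it is the stop and not binding. Setting the wedge down, adding a touch more push, then unloading before release.

Call:
{"op": "apply_moves", "data": {
  "motion": [
    {"dp": [0, 0, 0.015], "turn": [0, 0, 0]},
    {"dp": [-0.02, 0, 0], "turn": [0, 0, 0]},
    {"dp": [0, 0, 0], "turn": [0, 0, 0]},
    {"dp": [0, 0, 0], "turn": [0, 0, 0]}
  ]
}}

```text
clock: 17.1
tcp_pos: [0.5509, -0.0166, 0.0423]
tool_rot: [0.16, -3.129, -0.0]
force: [-13.2, -2.7, 0.6]
gripper_width: 0.275
grasp_force: 60.0
```

Call:
{"op": "apply_moves", "data": {
  "motion": [
    {"dp": [0.03, 0, 0], "turn": [0, 0, 0]},
    {"dp": [0.03, 0, 0], "turn": [0, 0, 0]},
    {"dp": [0.03, 0, 0], "turn": [0, 0, 0]},
    {"dp": [0, 0, 0], "turn": [0, 0, 0]},
    {"dp": [0, 0, 0], "turn": [0, 0, 0]}
  ]
}}

```text
clock: 17.6
tcp_pos: [0.5509, -0.0167, 0.0423]
tool_rot: [0.16, -3.134, -0.0]
force: [-7.4, -0.4, -4.0]
gripper_width: 0.275
grasp_force: 59.3
```

Call:
{"op": "apply_moves", "data": {
  "motion": [
    {"dp": [0.03, 0, 0.01], "turn": [0, 0, 0]},
    {"dp": [0.03, 0, 0.01], "turn": [0, 0, 0]},
    {"dp": [0, 0, 0], "turn": [0, 0, 0]},
    {"dp": [0, 0, 0], "turn": [0, 0, 0]}
  ]
}}

```text
clock: 18.0
tcp_pos: [0.5508, -0.0168, 0.042]
tool_rot: [-0.16, 3.137, 0.0]
force: [-6.1, 1.4, -3.8]
gripper_width: 0.278
grasp_force: 59.2
```

Call:
{"op": "apply_moves", "data": {
  "motion": [
    {"dp": [0.03, 0, 0], "turn": [0, 0, 0]},
    {"dp": [0, 0, 0], "turn": [0, 0, 0]},
    {"dp": [0, 0, 0], "turn": [0, 0, 0]}
  ]
}}

```text
clock: 18.3
tcp_pos: [0.5508, -0.0168, 0.042]
tool_rot: [-0.16, 3.136, -0.0]
force: [-1.3, 0.8, -6.0]
gripper_width: 0.274
grasp_force: 59.1
```

Call:
{"op": "apply_moves", "data": {
  "motion": [
    {"dp": [0, 0, 0], "turn": [0, 0, 0]},
    {"dp": [0, 0, 0], "turn": [0, 0, 0]},
    {"dp": [0, 0, 0], "turn": [0, 0, 0]},
    {"dp": [0, 0, 0], "turn": [0, 0, 0]},
    {"dp": [0, 0, 0], "turn": [0, 0, 0]},
    {"dp": [0, 0, 0], "turn": [0, 0, 0]}
  ],
  "fingers": 1
}}

```text
clock: 18.9
tcp_pos: [0.5502, -0.017, 0.042]
tool_rot: [-0.16, 3.137, -0.0]
force: [0.2, 0.1, -0.4]
gripper_width: 1.0
grasp_force: 0.0
```

```bash
python3 - <<'E'
from h import *
st=readout.state(); print(st['clock'],st['tcp_pos'],R.from_rotvec(st['tool_rot']).as_matrix()[:,2].round(4),st['force'],st['gripper_width'])
a=vision.capture("scene")
w=cv2.resize(vision.capture("wrist"),(475,356))
f=lambda a:cv2.resize(a[215:295,260:333],(325,356),interpolation=3)
cv2.imwrite("pics/h.png",np.hstack([f(a),w]))
E
```

```text
18.9 [ 0.55020834 -0.01700221  0.04200707] [ 8.e-04 -1.e-04 -1.e+00] [ 0.21702999  0.08445353 -0.44714937] 1.0003942591298909
```

View pics/h.png

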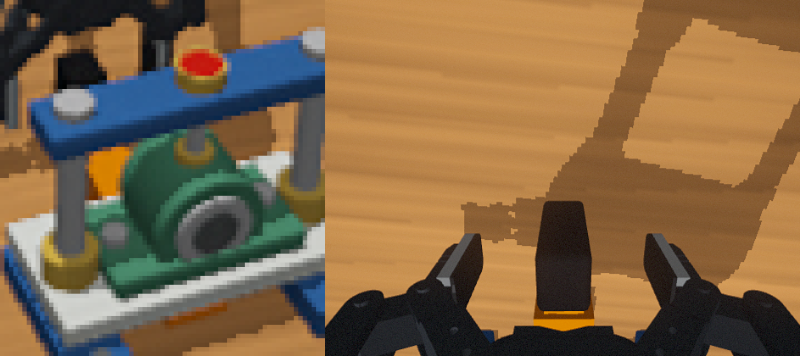

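Released: the wedge stays, block raised, orange tip showing under the plate. To be sure it's the stop and not a bind, I'll regrip stress-free and feel the resistance once, below the earlier push.

Call:
{"op": "apply_moves", "data": {
  "motion": [
    {"dp": [0, 0, 0], "turn": [0, 0, 0]},
    {"dp": [0, 0, 0], "turn": [0, 0, 0]},
    {"dp": [0, 0, 0], "turn": [0, 0, 0]},
    {"dp": [0, 0, 0], "turn": [0, 0, 0]},
    {"dp": [0, 0, 0], "turn": [0, 0, 0]},
    {"dp": [0, 0, 0], "turn": [0, 0, 0]},
    {"dp": [0, 0, -0.01], "turn": [0, 0, 0]},
    {"dp": [0, 0, 0], "turn": [0, 0, 0]}
  ],
  "fingers": 0
}}

```text
clock: 19.8
tcp_pos: [0.5499, -0.0169, 0.042]
tool_rot: [-0.16, 3.137, 0.0]
force: [0.1, 0.5, -1.6]
gripper_width: 0.272
grasp_force: 59.2
```

Call:
{"op": "apply_moves", "data": {
  "motion": [
    {"dp": [-0.03, 0, 0], "turn": [0, 0, 0]},
    {"dp": [-0.03, 0, 0], "turn": [0, 0, 0]},
    {"dp": [-0.03, 0, 0], "turn": [0, 0, 0]},
    {"dp": [0, 0, 0], "turn": [0, 0, 0]},
    {"dp": [0, 0, 0], "turn": [0, 0, 0]}
  ]
}}

```text
clock: 20.3
tcp_pos: [0.55, -0.0168, 0.0419]
tool_rot: [0.16, -3.132, -0.0]
force: [-6.9, -1.4, 3.5]
gripper_width: 0.273
grasp_force: 60.0
```

Call:
{"op": "apply_moves", "data": {
  "motion": [
    {"dp": [0, 0, -0.015], "turn": [0, 0, 0]},
    {"dp": [-0.03, 0, -0.01], "turn": [0, 0, 0]},
    {"dp": [-0.03, 0, -0.01], "turn": [0, 0, 0]},
    {"dp": [0, 0, 0], "turn": [0, 0, 0]},
    {"dp": [0, 0, 0], "turn": [0, 0, 0]}
  ]
}}

```text
clock: 20.8
tcp_pos: [0.55, -0.0166, 0.0422]
tool_rot: [0.16, -3.129, -0.0]
force: [-9.1, -2.8, 1.7]
gripper_width: 0.277
grasp_force: 59.5
```

Call:
{"op": "apply_moves", "data": {
  "motion": [
    {"dp": [-0.02, 0, -0.02], "turn": [0, 0, 0]},
    {"dp": [-0.03, 0, -0.02], "turn": [0, 0, 0]},
    {"dp": [0, 0, 0], "turn": [0, 0, 0]},
    {"dp": [0, 0, 0], "turn": [0, 0, 0]}
  ]
}}

```text
clock: 21.2
tcp_pos: [0.5502, -0.0165, 0.0429]
tool_rot: [0.16, -3.126, -0.001]
force: [-10.3, -2.7, -0.2]
gripper_width: 0.275
grasp_force: 59.3
```

```bash
python3 - <<'E'
from h import *
st=readout.state(); print(st['clock'],st['tcp_pos'],R.from_rotvec(st['tool_rot']).as_matrix()[:,2].round(4),st['force'],st['torque'])
E
```

```text
21.2 [ 0.55021318 -0.01652127  0.04288413] [-1.180e-02 -1.000e-04 -9.999e-01] [-10.33681677  -2.69367047  -0.22455122] [-0.52789657  0.93277959 -0.10666451]
```

Resistance exceeds 10 N at neutral vertical load without sliding (free push was 7.5 N), so the stop is confirmed. Setting down, unloading and releasing.

Call:
{"op": "apply_moves", "data": {
  "motion": [
    {"dp": [0.03, 0, 0.02], "turn": [0, 0, 0]},
    {"dp": [0.03, 0, 0.02], "turn": [0, 0, 0]},
    {"dp": [0.03, 0, 0.015], "turn": [0, 0, 0]},
    {"dp": [0.03, 0, 0], "turn": [0, 0, 0]},
    {"dp": [0, 0, 0], "turn": [0, 0, 0]},
    {"dp": [0, 0, 0], "turn": [0, 0, 0]}
  ]
}}

```text
clock: 21.8
tcp_pos: [0.55, -0.0166, 0.0421]
tool_rot: [0.159, -3.133, -0.001]
force: [-5.4, -0.9, 0.5]
gripper_width: 0.268
grasp_force: 59.3
```

Call:
{"op": "apply_moves", "data": {
  "motion": [
    {"dp": [0.03, 0, 0], "turn": [0, 0, 0]},
    {"dp": [0.03, 0, 0], "turn": [0, 0, 0]},
    {"dp": [0, 0, 0], "turn": [0, 0, 0]},
    {"dp": [0, 0, 0], "turn": [0, 0, 0]}
  ]
}}

```text
clock: 22.2
tcp_pos: [0.55, -0.0167, 0.0423]
tool_rot: [0.16, -3.136, -0.001]
force: [-2.5, -0.2, -5.0]
gripper_width: 0.273
grasp_force: 58.9
```

Call:
{"op": "apply_moves", "data": {
  "motion": [
    {"dp": [0, 0, 0], "turn": [0, 0, 0]},
    {"dp": [0, 0, 0], "turn": [0, 0, 0]},
    {"dp": [0, 0, 0], "turn": [0, 0, 0]},
    {"dp": [0, 0, 0], "turn": [0, 0, 0]},
    {"dp": [0, 0, 0], "turn": [0, 0, 0]},
    {"dp": [0, 0, 0], "turn": [0, 0, 0]}
  ],
  "fingers": 1
}}

```text
clock: 22.8
tcp_pos: [0.5507, -0.0169, 0.0429]
tool_rot: [-0.16, 3.137, -0.0]
force: [-0.2, 0.8, 0.2]
gripper_width: 0.998
grasp_force: 0.0
```

Call:
{"op": "apply_moves", "data": {
  "motion": [
    {"dp": [0, 0, -0.3], "turn": [0, 0, 0]},
    {"dp": [0, 0, -0.6], "turn": [0, 0, 0]},
    {"dp": [0, 0, -0.8], "turn": [0, 0, 0]},
    {"dp": [0, 0, -0.8], "turn": [0, 0, 0]},
    {"dp": [0, 0, -0.8], "turn": [0, 0, 0]},
    {"dp": [0, 0, -0.8], "turn": [0, 0, 0]},
    {"dp": [0, 0, -0.8], "turn": [0, 0, 0]},
    {"dp": [0, 0, -0.4], "turn": [0, 0, 0]},
    {"dp": [0, 0, 0], "turn": [0, 0, 0]},
    {"dp": [0, 0, 0], "turn": [0, 0, 0]}
  ]
}}

```text
clock: 23.8
tcp_pos: [0.55, -0.0168, 0.2012]
tool_rot: [0.16, -3.137, -0.0]
force: [0.2, -0.5, 0.0]
gripper_width: 0.997
grasp_force: 0.0
```

```bash
python3 - <<'E'
from h import *
st=readout.state(); print(st['clock'],st['tcp_pos'],st['force'])
a=vision.capture("scene");w=cv2.resize(vision.capture("wrist"),(475,356))
f=lambda a:cv2.resize(a[215:295,260:333],(325,356),interpolation=3)
cv2.imwrite("pics/i.png",np.hstack([f(a),w]))
for d in finder.spot_point("wrist","wedge_grip")[:2]: print(d)
E
```

```text
23.8 [ 0.55003046 -0.01678569  0.20122805] [ 0.18186236 -0.46529425  0.00391845]
{'location': [0.5502, -0.0167, 0.0277], 'confidence': 0.56}
```

View pics/i.png

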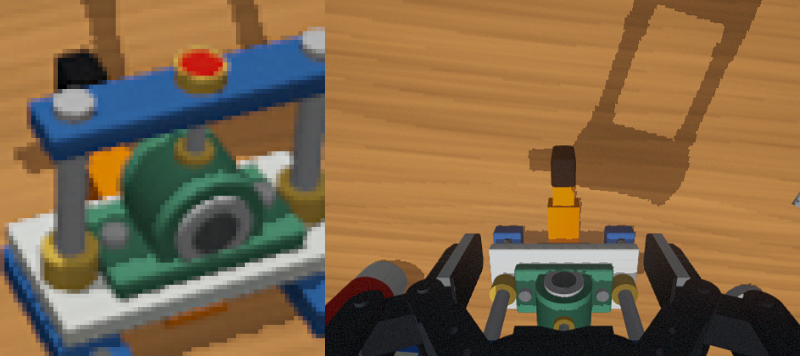

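The wedge lies flat and straight under the bar with the block still raised, and the gripper is clear above. Handing in.

```bash
python3 -c "
from h import *
print(sign_off())"
```

```text
the job is handed in; nothing more can be done
None
```

I handed the job in: the orange wedge holds the block about 4–5 mm up, and the robot has let go and is clear. I estimate about 3 N on the stop screw from the push force, because the screw load itself can't be read. The hand-in gave no verdict.

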